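# Check a filled jar with the surface probe in front of the label reader

### The job

Turn the tagged jam jar where it stands so that its white code tag squarely faces the window of the label reader, and let go of it. Then take the surface probe out of its stand and hold it upright with its spring foot inside the white ring on the jar's lid, pressed lightly so that the foot is sprung in part of the way but not to its stop. The program finishes while the robot still holds the probe there; leave the jar facing the reader and the other things on the worktop where they are.

Things in the scene. Friction and masses are not known exactly. Their poses are not given: they have to be found in the camera images.
- jar: Jam jar, red lid (fixed on), loose, upright: 62 mm across, 90 tall, 0.25 to 0.4 kg. Lid: cylinder 60 mm across, 78 to 89 mm up; glass below as wide, so grip it across the lid from above. Origin: centre of underside, z up; +x points out through the white code tag. At the start the tag is 35 to 85 degrees off facing the reader and must turn anticlockwise seen from above.
- jar_tag (a point): Centre of the outside of the jar's white code tag, an upright white plate 22 mm wide and 34 mm tall with black bars, 33 mm out from the jar's axis and 42 mm up. It is on the far side of the jar from the ring on the lid.
- jar_spot (a point): Marked spot: centre of the white ring (21 mm in diameter, flat marking) on the lid, on the lid's flat top 89 mm above the worktop, 12 mm off the jar's axis, on the side away from the tag (jar frame [-12, 0, 89] mm). The ring is only a marking and does not stop the foot.
- reader: Label reader, fixed: white rounded block on a black base, foot 62 x 84 mm, 72 mm tall, dark window on its -x face. Origin: centre of underside; its -x axis points out of the window to the jar, whose axis stands 125 to 145 mm from this origin. Facing squarely: the jar's +x axis points the same way as the reader's +x axis.
- reader_window (a point): Centre of the reader's dark window (50 x 34 mm), 26 mm from the reader's origin towards the jar, 42 mm up.
- stand: Probe stand, fixed: black block 60 x 56 mm, 60 mm tall, on a grey foot 76 x 72 x 7 mm, with an upright 19 mm hole right through its centre. Origin: centre of its underside.
- probe: Surface probe, loose, 0.1 kg, upright in the stand, handle resting on its top. Origin: tip of the foot when sprung out, z up along the probe; 5 mm above the worktop in the stand. Handle: grey block 36 mm along x, 22 along y (grip across the 22), 55 to 117 mm above the origin; below it a 10 mm steel stem and the foot, a 12 mm steel disc. A 60 mm lift clears the stand.
- probe_grip (a point): Centre of the probe's handle, 86 mm above the probe's origin; where to grip it.
- probe_tip (a point): Centre of the underside of the probe's spring foot.
- probe_foot (a joint): How far the foot is pressed into the probe (m): 0 sprung out, 0.012 at its stop. The spring starts to give at 0.8 N and takes 250 N/m more: 1.3 N at 2 mm, 2.3 N at 6 mm (half way), 3.3 N at 10 mm, 3.8 N at the stop.
- honey_jar: Bystander: jar with a white lid, 63 mm wide, 103 mm tall, loose. Origin: centre of its underside. Stays put.
- peanut_jar: Bystander: jar with a black lid, 68 mm wide, 87 mm tall, loose. Origin: centre of its underside. Stays put.
- spice_jar: Bystander: slim spice jar, 45 mm wide, 106 mm tall, loose. Origin: centre of its underside. Stays put.
- lemon: Bystander: lemon, 78 x 55 x 56 mm, loose. Origin: centre of its underside. Stays put.
There are look-alikes about, which are no part of the job. Of the things that look like the probe, the largest one is meant.

How it is judged (in metres and radians):
On the way, in this order (a step that is already met when the one before it is completed fails the run):
1. the jar stands with its tag facing the reader, let go, the probe still in its stand (angle between the x axis of jar and the x axis of reader, either way round below 0.2 rad and x of reader_window in the frame of jar above 0.05 m and distance of jar from where it was at the start of the episode below 0.03 m and angle between jar's own z axis and vertical below 0.06 rad and height (world z) of jar below 0.006 m and contact force between the fingers and jar below 0.1 N and horizontal distance between probe and stand below 0.015 m and height (world z) of probe below 0.02 m), for 0.2 s.
2. the probe is gripped and clear of its stand (height (world z) of probe above 0.062 m and contact force between the fingers and probe above 1 N), for 0.2 s.
At the end, for the whole second after the job is handed in: Probe held by the fingers, upright within 8 deg, still; foot within 9 mm of the ring centre, pressed in 1.2 to 11 mm, 0.6 to 6 N on the jar; jar standing within 30 mm of its start, tag square to the window within 0.2 rad, not touched by the robot (angle between the x axis of jar and the x axis of reader, either way round below 0.2 rad and x of reader_window in the frame of jar above 0.05 m and distance of jar from where it was at the start of the episode below 0.03 m and angle between jar's own z axis and vertical below 0.06 rad and height (world z) of jar below 0.006 m and horizontal distance between probe_tip and jar_spot below 0.009 m and value of joint probe_foot between 0.0012 and 0.011 m and contact force between probe and jar between 0.6 and 6 N and angle between probe's own z axis and vertical below 0.14 rad and height (world z) of probe above 0.07 m and contact force between the fingers and probe above 1 N and contact force between probe and stand below 0.1 N and contact force between each of the arm, the fingers and jar below 0.1 N and linear speed of each of probe, jar below 0.02 m/s); the arm keeps its last pose, push and grip.
It fails at once if the probe is pushed hard onto the jar (over 15 N) (contact force between probe and jar above 15 N).
It fails at once if the jar is tipped or lifted (angle between jar's own z axis and vertical above 0.3 rad or height (world z) of jar above 0.04 m).
It fails at once if a bystander is moved from its place by more than 25 mm (distance of any of honey_jar, peanut_jar, spice_jar, lemon from where it was at the start of the episode above 0.025 m).
It also fails if it takes over 50 s, if anything falls off the work surface, if the arm or the gripper's body presses on something with over 40 N, if the wrist force passes 120 N, or if a joint passes its speed limit or range.

### The arm

A 7-joint arm with a two-finger parallel gripper is mounted at the origin on a cart in front of the work surface, level with it; the furniture and walls round the work are solid. World frame = base frame: x ahead of the robot, y to its left, z up, the work surface at z = 0. Lengths are in mm, angles in rad, forces in N, time in s.
With the tool pointing down it reaches from about 400 to 875 mm from the base axis. Payload 6.5 kg.
Tool frame: the origin (TCP) lies at the very end of the fingers, on their centre line; the grasp point (between the pads) lies 19 mm behind it (env.grasp_offset is the distance from the TCP to the grasp point, in mm); z points along the fingers, y is the line along which they close (so a half turn about z gives the same grasp; the last joint's range is limited). The gripper opens to 85 mm and grips with 20 to 120 N. Pads are 22 mm wide; open, the fingers measure 114 mm over their backs; the gripper's body (76 mm by 85 mm) begins 54 mm behind the grasp point. The pads swing forward as they close: fully open they stand 13 mm farther back than shut.
Start: joints at [-1.18, 0.536, -0.004, 1.538, 0.003, 1.067, -0.071], TCP at [286.695, 583.349, 231.29] pointing down, gripper open.
Joint ranges: [-2.7, 2.7], [-0.37, 2.16], [-1.27, 1.26], [0.24, 2.4], [-1.31, 4.45], [0.19, 1.91], [-2.76, 2.76]. Speed limits (rad/s): [2.39, 2.39, 3.14, 3.14, 3.14, 3.14, 3.14].

### API

Orientations are given as a unit quaternion [w, x, y, z].
In Python, from station import env, viewer gives the robot as it stands.
- The arm moves only by the tool drive_tool, never from a script. Its argument "steps" is a list of rows, each a list of 7 numbers: the opening in per cent of the stroke, from 0 (shut) to 100 (fully open), then the shift along the tool's x, y, z in cm, then the turn, a rotation vector about the tool's x, y, z in rad. In form: [[fingers, tx, ty, tz, wx, wy, wz], ...]. A call has 1 to 20 rows; each row shifts and turns the commanded pose from where the row before left it, along the tool's axes as they then stand; what a row does not reach is not made up. A row lasts 1/10 s, in which the tool goes at most 50 mm and 8.59 degrees, less where a joint would pass 70% of its speed; a pose out of reach is approached as far as the arm can. A call with a gripper value outside its range is refused whole. The fingers move at their own pace and stop on an object; the grip force is fixed at half the most. Time passes only in rows, so rows that do not move let the fingers close. It gives the time, the measured TCP pose, the force, the opening and the grip force at its end, in the units of the state.
- env.state(): the state, without advancing time (a new reading comes with each control period).
- viewer.snapshot(name): name is "scene" or "top" or "wrist"; returns the picture (384x512x3 uint8, blue, green, red); there is no depth.
- viewer.get_calibration(name): a dict with "intrinsics" (3x3 intrinsics, pixels), "world_from_camera" (4x4, takes a point from camera to world coordinates); the wrist camera has in their place "tool_from_camera" (4x4, takes a point from camera to tool coordinates, whose origin is the TCP and whose axes are the flange's). Camera axes: x right, y down, z forward; pixel columns grow to the right and rows downward; lengths in mm; the calibration is good to about 2 mm. A picture is of the moment at which its call begins: read the wrist's pose just before it. get_calibration takes no time and is no camera call.
- env.close_job(): hands the job in; it is judged then, once.
The state is a dict: "time_s": time; "joints": joint angles; "joint_vel": joint speeds; "joint_torque": joint torques, N m; "tcp_pos": TCP position; "ee_rot": TCP orientation; "wrist_force": force on the tool from outside, world axes, zero at the start; "ft_torque": the same for the moment, N m; "gripper_width": opening from 0.0 (shut) to 1.0 (fully open); "gripper_force": force on a finger pad.
Only numpy, scipy, OpenCV 4.12 (cv2) and the standard library are available. Lean on these libraries where they do the work, as an engineer would, in place of code of your own. Each camera call takes 0.05 s, during which the arm holds its last target. There are 200 camera calls.

## Working session

There is one attempt and no reset: what is moved stays moved. The work goes in short steps, Python scripts to look and compute and a tool call to move; the robot and the scene stay as the last step left them, time stands still between calls to the robot, and variables do not carry over. Pictures are saved under pics/ and viewed, at most 10 in all, crops included, and the job is handed in when it is done.

Besides the shell and the picture viewer there is one more tool, called after ">>>" by a JSON object that holds its "op" and its "data". drive_tool: Moves the arm, as the interface text tells. Its arguments: {"type":"object","properties":{"steps":{"type":"array","items":{"type":"array","items":{"type":"number"}}}},"required":["steps"]}

```bash
mkdir -p pics; ls; python3 - <<'E'
from station import env, viewer
import cv2, numpy as np
np.set_printoptions(precision=4,suppress=True)
for n in ("scene","top"):
    cv2.imwrite(f"pics/{n}0.png",viewer.snapshot(n))
    c=viewer.get_calibration(n);print(n,c["intrinsics"],c["world_from_camera"])
print(viewer.get_calibration("wrist"),env.state(),env.grasp_offset)
E
```

```text
pics
scene [[390.8448   0.     251.8654]
 [  0.     390.8448 191.2084]
 [  0.       0.       1.    ]] [[ -0.8513  -0.355    0.3865 265.0615]
 [ -0.5245   0.5974  -0.6066 491.4519]
 [ -0.0155  -0.7191  -0.6947 666.3243]
 [  0.       0.       0.       1.    ]]
top [[458.0137   0.     252.8292]
 [  0.     458.0137 194.0968]
 [  0.       0.       1.    ]] [[   0.0139   -0.9825    0.1856  341.9724]
 [  -0.9998   -0.0167   -0.0137   -7.4272]
 [   0.0166   -0.1853   -0.9825 1190.3722]
 [   0.        0.        0.        1.    ]]
{'intrinsics': array([[303.4027,   0.    , 249.5952],
       [  0.    , 303.4027, 196.5256],
       [  0.    ,   0.    ,   1.    ]]), 'tool_from_camera': array([[   0.0001,   -0.9523,   -0.3052,   79.0285],
       [   1.    ,    0.0006,   -0.0016,   -0.665 ],
       [   0.0017,   -0.3052,    0.9523, -142.7714],
       [   0.    ,    0.    ,    0.    ,    1.    ]])} {'time_s': 0.1, 'joints': array([-1.1802,  0.5371, -0.0044,  1.5388,  0.0026,  1.0673, -0.0712]), 'joint_vel': array([-0.    , -0.001 , -0.0001, -0.0024,  0.0009, -0.0008, -0.001 ]), 'joint_torque': array([  0.0024, -58.4569,   1.052 , -25.9778,   0.0127,   0.0046,
         0.    ]), 'tcp_pos': array([286.4578, 582.825 , 230.4952]), 'ee_rot': array([-0.0001,  0.2264,  0.974 , -0.0008]), 'wrist_force': array([0.7221, 0.2403, 0.4149]), 'ft_torque': array([-0.0116, -0.0091, -0.0749]), 'gripper_force': 0.0, 'gripper_width': 0.9984764825060681} 18.700000000000003
```

View pics/scene0.png

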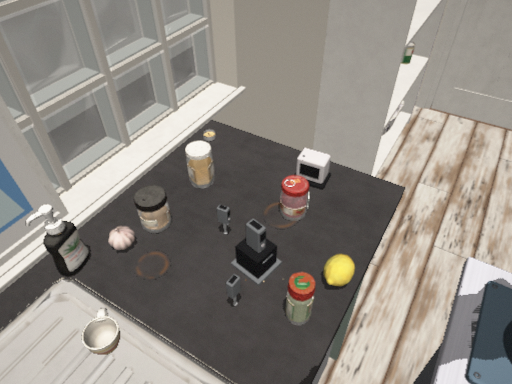

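View pics/top0.png

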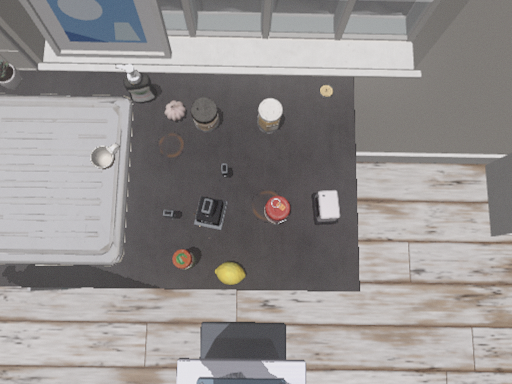

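The scene view shows the red-lidded tagged jar at (294,197), the reader at (313,166), the stand with the largest probe at (257,250), plus two small decoy probes, the honey and peanut jars, the red-lidded spice jar and the lemon. In the top view the jar is at (277,208), the reader at (328,206) and the probe at (208,207).

```bash
cat > h.py <<'E'
from station import env, viewer
import cv2, numpy as np
from scipy.spatial.transform import Rotation as R
np.set_printoptions(precision=4,suppress=True)
def T():
    s=env.state();M=np.eye(4);q=s["ee_rot"]
    M[:3,:3]=R.from_quat([q[1],q[2],q[3],q[0]]).as_matrix();M[:3,3]=s["tcp_pos"];return M
def snap(n,f=None):
    c=viewer.get_calibration(n)
    W=T()@c["tool_from_camera"] if n=="wrist" else c["world_from_camera"]
    im=viewer.snapshot(n)
    if f: cv2.imwrite(f,im)
    return im,c["intrinsics"],W
def ray(K,W,uv,z):
    uv=np.atleast_2d(uv).astype(float)
    d=np.c_[uv,np.ones(len(uv))]@np.linalg.inv(K).T@W[:3,:3].T;o=W[:3,3]
    return (o+d*((z-o[2])/d[:,2])[:,None])[:,:2]
E
python3 - <<'E'
from h import *
im,K,W=snap("top")
for n,uv,z in [("jar",(277,208),89),("reader",(328,206),72),("probe",(208,206),122),("stand",(211,214),7),("spice",(182,259),106),("lemon",(230,273),40),("dec1",(225,168),50),("dec2",(168,213),50),("honey",(270,109),103)]:
    print(n,ray(K,W,uv,z))
cv2.imwrite("pics/topcrop.png",cv2.resize(im[180:300,150:350],None,fx=4,fy=4,interpolation=cv2.INTER_CUBIC))
E
```

```text
jar [[516.5464 -82.1592]]
reader [[ 526.3518 -209.8802]]
probe [[513.3973  82.99  ]]
stand [[510.8892  84.2468]]
spice [[389.363  141.0852]]
lemon [[359.6762  30.219 ]]
dec1 [[624.1047  48.806 ]]
dec2 [[505.5259 188.6191]]
honey [[765.0575 -62.6191]]
```

View pics/topcrop.png

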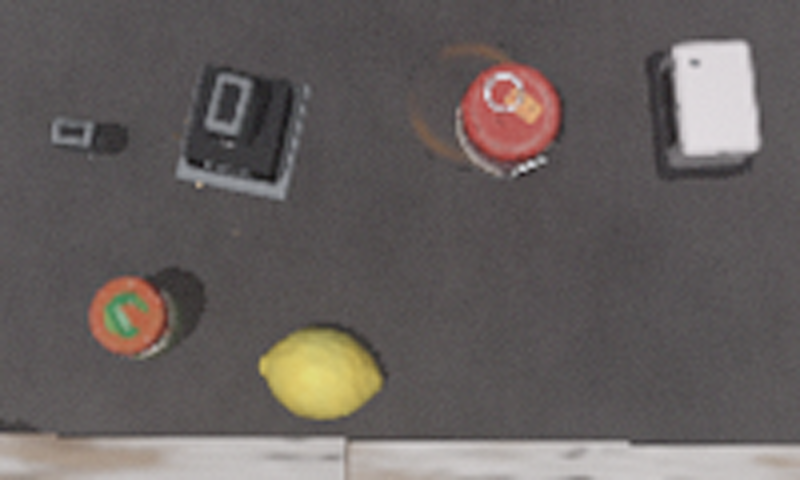

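The crop shows the jar's lid centred at about (510,113), its white ring at (502,92) towards image-up and the tag at the bottom (525,165). The tag therefore points roughly to world -x, and the reader lies towards -y.

>>> {"op": "drive_tool", "data": {"steps": [[100, -2.97, -3.34, 0, 0, 0, 0], [100, -2.97, -3.34, 0, 0, 0, 0], [100, -2.97, -3.34, 0, 0, 0, 0], [100, -2.97, -3.34, 0, 0, 0, 0], [100, -2.97, -3.34, 0, 0, 0, 0], [100, -2.97, -3.34, 0, 0, 0, 0], [100, -2.97, -3.34, 0, 0, 0, 0], [100, -2.97, -3.34, 0, 0, 0, 0], [100, -2.97, -3.34, 0, 0, 0, 0], [100, -2.97, -3.34, 0, 0, 0, 0], [100, -2.97, -3.34, 0, 0, 0, 0], [100, -2.97, -3.34, 0, 0, 0, 0], [100, -2.97, -3.34, 0, 0, 0, 0], [100, -2.97, -3.34, 0, 0, 0, 0], [100, -2.97, -3.34, 0, 0, 0, 0], [100, 0, 0, 0, 0, 0, 0]]}}

```text
time_s: 1.75
tcp_pos: [466.2, -69.2, 231.6]
ee_rot: [0.001, 0.231, 0.973, -0.001]
wrist_force: [0.3, 0.8, -0.0]
gripper_width: 0.998
gripper_force: 0.0
```

```bash
python3 - <<'E'
from h import *
s=env.state();print(s["joints"],T(),s["time_s"])
im,K,W=snap("wrist","pics/w1.png")
E
```

```text
[-0.2471  0.2338  0.3448  2.0131 -0.0959  0.9086  1.253 ] [[ -0.8935   0.4491   0.0014 466.2465]
 [  0.4491   0.8935  -0.003  -69.1597]
 [ -0.0026  -0.002   -1.     231.636 ]
 [  0.       0.       0.       1.    ]] 1.75
```

View pics/w1.png

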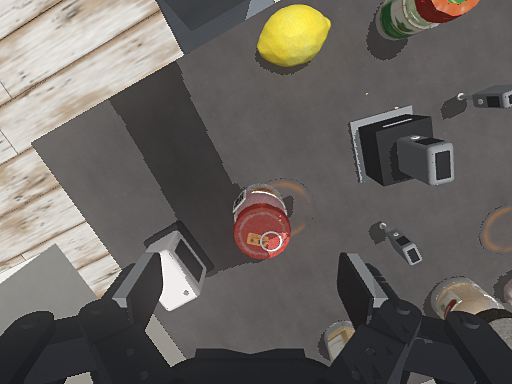

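The wrist view shows the jar lid at (262,232), ring (271,241), and tag on the jar's upper-left flank (245,200). The reader's white top is at (180,285) with its window facing the jar. The stand is at (395,150) and the probe handle top at (441,165).

```bash
cat >> h.py <<'E'
def lid(im,K,W):
    hsv=cv2.cvtColor(im,cv2.COLOR_BGR2HSV)
    m=(((hsv[...,0]<8)|(hsv[...,0]>170))&(hsv[...,1]>110)&(hsv[...,2]>70)).astype(np.uint8)
    return hsv,cv2.morphologyEx(m,cv2.MORPH_CLOSE,np.ones((9,9)))
def biggest(m,near):
    cs,_=cv2.findContours(m.astype(np.uint8),cv2.RETR_EXTERNAL,cv2.CHAIN_APPROX_NONE)
    cs=[c for c in cs if cv2.contourArea(c)>30]
    return min(cs,key=lambda c:np.hypot(*(c.reshape(-1,2).mean(0)-near)))
E
python3 - <<'E'
from h import *
im,K,W=snap("wrist")
hsv,m=lid(im,K,W)
c=biggest(m,(262,232)).reshape(-1,2)
p=ray(K,W,c,89).astype(np.float32)
print("lid circ",cv2.minEnclosingCircle(p),cv2.boundingRect(c),cv2.fitEllipse(p))
x,y,w,h=cv2.boundingRect(c)
S,V=hsv[...,1],hsv[...,2]
wh=((S<75)&(V>140)); 
roi=np.zeros_like(wh);roi[222:256,252:288]=1
yy,xx=np.nonzero(wh&roi);q=ray(K,W,np.c_[xx,yy],89).astype(np.float32);print("ring",len(xx),xx.mean(),yy.mean(),cv2.minEnclosingCircle(q),cv2.fitEllipse(q))
r=(S<30)&(V>205);c=biggest(r,(182,285));print("reader px",cv2.boxPoints(cv2.minAreaRect(c)).tolist(),cv2.approxPolyDP(c,5,True).reshape(-1,2).tolist())
P=ray(K,W,c.reshape(-1,2),72).astype(np.float32);print("reader",cv2.minAreaRect(P),cv2.boxPoints(cv2.minAreaRect(P)))
cv2.imwrite("pics/w1c.png",np.hstack([cv2.resize(im[170:320,135:305],None,fx=3,fy=3,interpolation=cv2.INTER_CUBIC)[:, :500],cv2.resize(im[100:200,345:465],None,fx=2.4,fy=4.5)]))
print(np.median(V[270:300,175:185]),np.median(V[240:260,185:192]))
E
```

```text
lid circ ((516.1829833984375, -80.02985382080078), 32.809425354003906) (230, 205, 58, 57) ((516.2870483398438, -81.83155059814453), (58.931427001953125, 62.49614715576172), 51.94818878173828)
ring 131 268.59541984732823 243.31297709923663 ((529.8800048828125, -75.85848236083984), 13.943692207336426) ((530.2817993164062, -78.17134094238281), (20.9375, 23.06947135925293), 0.8666384816169739)
reader px [[136.5934600830078, 266.1661682128906], [167.45399475097656, 248.80711364746094], [194.7477569580078, 297.3293762207031], [163.88722229003906, 314.68841552734375]] [[160, 253], [158, 304], [167, 312], [194, 296]]
reader ((531.1753540039062, -209.9644317626953), (68.52376556396484, 46.52326202392578), 3.9006497859954834) [[ 495.4104 -189.0874]
 [ 498.5752 -235.5029]
 [ 566.9403 -230.8415]
 [ 563.7755 -184.426 ]]
240.0 49.0
```

View pics/w1c.png

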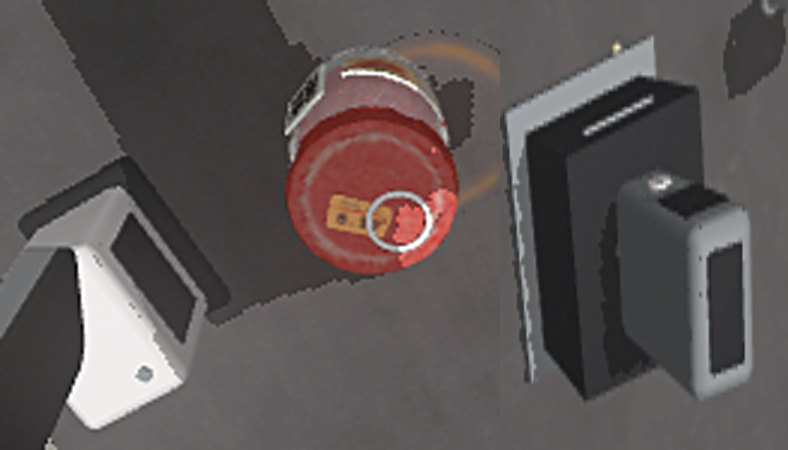

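The crop shows the ring's centre at crop (400,221) and the lid's centre near (372,190). The reader's upper front edge runs from (128,193) to (185,382), and the tag is on the jar's left side.

```bash
python3 - <<'E'
from h import *
im,K,W=snap("wrist")
f=lambda p:(135+p[0]/3,170+p[1]/3)
e=ray(K,W,[f((128,193)),f((185,382))],72);d=e[1]-e[0]
print("edge",e,np.degrees(np.arctan2(d[1],d[0])))
wb=ray(K,W,[f((130,213)),f((190,343))],55);d=wb[1]-wb[0];print("win",wb,np.degrees(np.arctan2(d[1],d[0])))
ring=ray(K,W,f((400,221)),89)[0];print("ring",ring)
j=np.array([516.3,-81.8]);a=j-ring;print("tag dir",np.degrees(np.arctan2(a[1],a[0])),np.hypot(*a))
g=ray(K,W,[(345+x/2.4,100+y/4.5) for x,y in [(689,215),(744,205),(750,385),(702,395)]],122);print("probe top",g,g.mean(0))
b=ray(K,W,[(345+x/2.4,100+y/4.5) for x,y in [(527,130),(583,398),(700,88),(567,158)]],60);print("stand",b)
ti,K2,W2=snap("top")
h=cv2.cvtColor(ti,cv2.COLOR_BGR2HSV)
for n,mm,near,z in [("reader",(h[...,1]<40)&(h[...,2]>180),(328,204),72)]:
    c=biggest(mm,near);P=ray(K2,W2,c.reshape(-1,2),z).astype(np.float32);print(n,cv2.minAreaRect(P),cv2.boxPoints(cv2.minAreaRect(P)))
t=lambda p:(150+p[0]/4,180+p[1]/4)
print("top ring",ray(K2,W2,t((502,92)),89),"lid",ray(K2,W2,t((510,113)),89))
print("top probe",ray(K2,W2,[t(p) for p in [(217,73),(252,76),(241,137),(206,131)]],122))
E
```

```text
edge [[ 484.7102 -161.7386]
 [ 564.1996 -182.7314]] -14.7938230907224
win [[ 497.4451 -172.8093]
 [ 558.4417 -180.4446]] -7.134980637874937
ring [530.3997 -75.2462]
tag dir -155.06999536645256 15.548414402778473
probe top [[568.399  237.2574]
 [574.8011 254.3519]
 [612.6192 253.5676]
 [607.153  238.0062]] [590.7431 245.7958]
stand [[560.721  243.6002]
 [636.8141 255.9975]
 [583.1638 309.7139]
 [574.657  257.7887]]
reader ((530.4022827148438, -215.17526245117188), (67.88790130615234, 42.288421630859375), 0.9831414222717285) [[ 496.1005 -194.6166]
 [ 496.8261 -236.8988]
 [ 564.704  -235.7339]
 [ 563.9785 -193.4518]]
top ring [[528.8337 -78.4443]] lid [[515.9504 -83.3805]]
top probe [[531.8102  92.4418]
 [530.3574  71.7173]
 [493.8522  77.0801]
 [497.0761  97.7353]]
```

>>> {"op": "drive_tool", "data": {"steps": [[100, -2.5, 0.55, 0, 0, 0, 0], [100, -2.55, 0.55, 0, 0, 0, 0], [100, 0, 0, 4, 0, 0, 0], [100, 0, 0, 4, 0, 0, 0], [100, 0, 0, 3, 0, 0, 0], [100, 0, 0, 0, 0, 0, 0]]}}

```text
time_s: 2.55
tcp_pos: [512.5, -72.8, 117.9]
ee_rot: [-0.004, 0.225, 0.974, -0.0]
wrist_force: [-0.2, -0.2, 0.5]
gripper_width: 1.0
gripper_force: 0.0
```

```bash
python3 - <<'E'
from h import *
print(T(),env.state()["joints"])
im,K,W=snap("wrist","pics/w2.png")
hsv,m=lid(im,K,W)
i=np.linalg.inv(W)@[516.2,-82.3,89,1];uv=K@i[:3];uv=uv[:2]/uv[2];print(uv)
c=biggest(m,uv).reshape(-1,2);p=ray(K,W,c,89).astype(np.float32)
print(cv2.minEnclosingCircle(p),cv2.fitEllipse(p),cv2.boundingRect(c))
E
```

```text
[[ -0.8988   0.4384  -0.0079 512.481 ]
 [  0.4384   0.8988   0.0011 -72.8251]
 [  0.0076  -0.0025  -1.     117.8699]
 [  0.       0.       0.       1.    ]] [-0.174   0.4932  0.2905  1.9807 -0.2115  0.7045  1.3638]
[240.2232 244.8208]
((517.165283203125, -79.63746643066406), 32.64228820800781) ((516.7958984375, -81.67717742919922), (58.26601028442383, 62.34407043457031), 50.63487243652344) (195, 198, 94, 91)
```

View pics/w2.png

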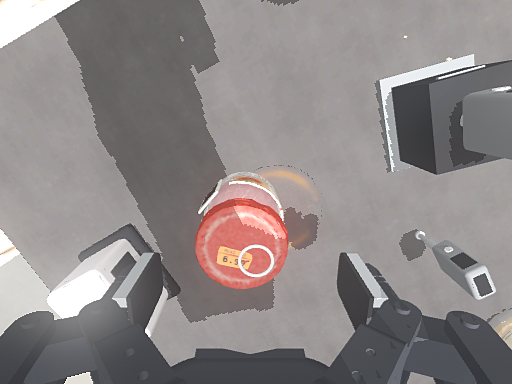

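The picture shows the open fingers with the lid between them at (241,244), ring (256,261) and tag upper left. The jar sits slightly left of the finger centre, so I correct for that, lower and grip.

>>> {"op": "drive_tool", "data": {"steps": [[100, -0.78, -0.64, 0, 0, 0, 0], [100, 0, 0, 2.5, 0, 0, 0], [100, 0, 0, 2.2, 0, 0, 0], [100, 0, 0, 1, 0, 0, 0], [100, 0, 0, 0, 0, 0, 0]]}}

```text
time_s: 3.1
tcp_pos: [520.3, -84.6, 64.6]
ee_rot: [0.0, 0.226, 0.974, 0.0]
wrist_force: [0.3, -0.7, -0.0]
gripper_width: 0.999
gripper_force: 0.0
```

>>> {"op": "drive_tool", "data": {"steps": [[60, 0, 0, 0, 0, 0, 0], [50, 0, 0, 0, 0, 0, 0], [50, 0, 0, 0, 0, 0, 0], [50, 0, 0, 0, 0, 0, 0], [50, 0, 0, 0, 0, 0, 0], [50, 0, 0, 0, 0, 0, 0]]}}

```text
time_s: 3.7
tcp_pos: [521.5, -84.6, 66.2]
ee_rot: [0.002, 0.226, 0.974, 0.0]
wrist_force: [-0.9, -0.3, 7.8]
gripper_width: 0.681
gripper_force: 62.3
```

>>> {"op": "drive_tool", "data": {"steps": [[50, 0, 0, 0, 0, 0, -0.124], [50, 0, 0, 0, 0, 0, -0.124], [50, 0, 0, 0, 0, 0, -0.124], [50, 0, 0, 0, 0, 0, -0.124], [50, 0, 0, 0, 0, 0, -0.124], [50, 0, 0, 0, 0, 0, -0.124], [50, 0, 0, 0, 0, 0, -0.124], [50, 0, 0, 0, 0, 0, -0.124], [50, 0, 0, 0, 0, 0, -0.124], [50, 0, 0, 0, 0, 0, -0.124], [50, 0, 0, 0, 0, 0, 0], [50, 0, 0, 0, 0, 0, 0]]}}

```text
time_s: 4.9
tcp_pos: [521.7, -86.2, 66.2]
ee_rot: [0.001, -0.381, 0.925, -0.002]
wrist_force: [-1.0, -2.9, 4.4]
gripper_width: 0.677
gripper_force: 63.2
```

```bash
python3 - <<'E'
from h import *
s=env.state();print(T(),s["joints"],s["wrist_force"],s["ft_torque"])
im,K,W=snap("wrist","pics/w3.png")
E
```

```text
[[ -0.7095  -0.7047   0.0039 521.6587]
 [ -0.7047   0.7095  -0.0021 -86.241 ]
 [ -0.0013  -0.0043  -1.      66.1731]
 [  0.       0.       0.       1.    ]] [ 0.131   0.5786 -0.0682  1.9658  0.0698  0.5952  2.3689] [-1.0235 -2.9206  4.4381] [-0.7919 -0.132  -0.0344]
```

View pics/w3.png

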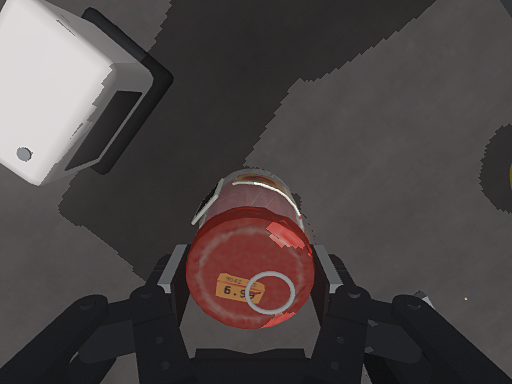

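The picture shows the gripped lid at (250,268) and ring (271,293), with the tag edge-on from (222,180) to (195,222). The reader base's front edge runs (172,77) to (105,175) and its top front edge about (114,62) to (40,184).

```bash
python3 - <<'E'
from h import *
im,K,W=snap("wrist")
def ang(a,b,z):
    p=ray(K,W,[a,b],z);d=p[1]-p[0];return p.tolist(),np.degrees(np.arctan2(d[1],d[0]))
for z in (0,8): print("base",z,ang((172,77),(105,175),z))
print("top",ang((114,62),(42,184),70))
print("tag",ang((222,181),(193,222),59))
print("ring",ray(K,W,(271,293),89),"lid",ray(K,W,(250,268),89))
hsv,m=lid(im,K,W);c=biggest(m,(250,268)).reshape(-1,2);p=ray(K,W,c,89).astype(np.float32);print(cv2.fitEllipse(p))
# base dark/white boundary line fits
g=cv2.cvtColor(im,cv2.COLOR_BGR2GRAY)
l=cv2.createLineSegmentDetector().detect(g)[0].reshape(-1,4)
for s in l:
    if np.hypot(s[0]-s[2],s[1]-s[3])>40 and max(s[0],s[2])<230 and max(s[1],s[3])<240: print(s.round(), [round(ang(s[:2],s[2:],z)[1],1) for z in (0,12,42,72)])
E
```

```text
base 0 ([[490.7302172418072, -187.07098464988889], [573.6799564016912, -178.77403413246435]], np.float64(5.711944912205626))
base 8 ([[489.73039592285596, -185.32613435776597], [569.5028704786912, -177.34698601148202]], np.float64(5.711944912205634))
top ([[494.7137211651326, -192.99901528019782], [561.8874233502004, -184.93303610433654]], np.float64(6.847091021770375))
tag ([[503.20954466866533, -123.93060516293377], [530.608530553287, -119.42040326612106]], np.float64(9.347742243882758))
ring [[518.486  -74.7967]] lid [[516.034  -90.9083]]
((517.21337890625, -89.60398864746094), (58.130332946777344, 62.90144348144531), 130.8055877685547)
[ -2. 160.  35. 186.] [np.float64(95.0), np.float64(95.0), np.float64(95.0), np.float64(95.0)]
[94. 23. 46.  1.] [np.float64(-69.6), np.float64(-69.6), np.float64(-69.6), np.float64(-69.6)]
[154.  74.  93.  23.] [np.float64(-85.3), np.float64(-85.3), np.float64(-85.3), np.float64(-85.3)]
[141.  94.  97. 158.] [np.float64(4.8), np.float64(4.8), np.float64(4.8), np.float64(4.8)]
[111.  62.  32.  -1.] [np.float64(-84.9), np.float64(-84.9), np.float64(-84.9), np.float64(-84.9)]
[130. 117. 154.  79.] [np.float64(-173.9), np.float64(-173.9), np.float64(-173.9), np.float64(-173.9)]
[ 98. 162. 129. 117.] [np.float64(-175.2), np.float64(-175.2), np.float64(-175.2), np.float64(-175.2)]
[ 64. 169. 116.  91.] [np.float64(-175.2), np.float64(-175.2), np.float64(-175.2), np.float64(-175.2)]
[116.  25. 170.  72.] [np.float64(94.3), np.float64(94.3), np.float64(94.3), np.float64(94.3)]
[172.  83. 109. 171.] [np.float64(4.8), np.float64(4.8), np.float64(4.8), np.float64(4.8)]
```

The reader's edges put its yaw at about +5°, so its +x points to -85°. The jar's tag edge and ring, corrected for the lid-side bias, give about -82°, which is within tolerance, so I release and rise.

>>> {"op": "drive_tool", "data": {"steps": [[100, 0, 0, 0, 0, 0, 0], [100, 0, 0, 0, 0, 0, 0], [100, 0, 0, 0, 0, 0, 0], [100, 0, 0, 0, 0, 0, 0], [100, 0, 0, -2, 0, 0, 0], [100, 0, 0, -3, 0, 0, 0], [100, 0, 0, -4, 0, 0, 0], [100, 0, 0, -4, 0, 0, 0], [100, 0, 0, -4, 0, 0, 0.1], [100, 0, 0, 0, 0, 0, 0.14], [100, 0, 0, 0, 0, 0, 0.14], [100, 0, 0, 0, 0, 0, 0.14], [100, 0, 0, 0, 0, 0, 0.14], [100, 0, 0, 0, 0, 0, 0.14], [100, 0, 0, 0, 0, 0, 0.13], [100, 0, 0, 0, 0, 0, 0]]}}

```text
time_s: 6.6
tcp_pos: [519.7, -84.1, 234.2]
ee_rot: [-0.0, 0.074, 0.997, -0.0]
wrist_force: [-0.2, -0.3, -0.2]
gripper_width: 1.003
gripper_force: 0.0
```

```bash
python3 - <<'E'
from h import *
s=env.state();print(T(),s["joints"])
im,K,W=snap("wrist","pics/w4.png")
E
```

```text
[[ -0.9892   0.1469  -0.0004 519.728 ]
 [  0.1469   0.9892  -0.0001 -84.1219]
 [  0.0004  -0.0002  -1.     234.1543]
 [  0.       0.       0.       1.    ]] [ 0.0017  0.3223  0.0899  1.8663 -0.0347  0.9549  1.5305]
```

View pics/w4.png

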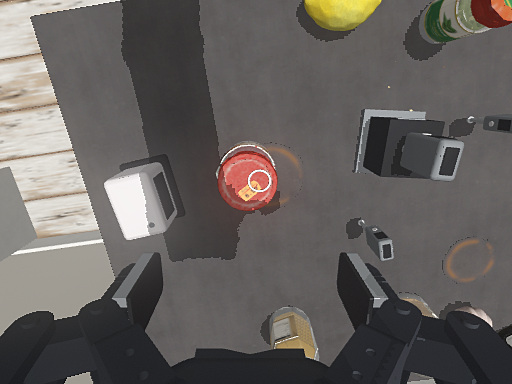

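The picture shows the jar standing free, lid (248,181), ring (260,181), with the reader at left. The probe handle's top face is around (450,158) on the stand.

```bash
python3 - <<'E'
from h import *
im,K,W=snap("wrist")
hsv=cv2.cvtColor(im,cv2.COLOR_BGR2HSV);S,V=hsv[...,1],hsv[...,2]
def ang(s,z):
    p=ray(K,W,s.reshape(2,2),z);d=p[1]-p[0];return p.round(1).tolist(),round(np.degrees(np.arctan2(d[1],d[0])),1)
g=cv2.cvtColor(im,cv2.COLOR_BGR2GRAY)
for s in cv2.createLineSegmentDetector().detect(g)[0].reshape(-1,4):
    L=np.hypot(s[0]-s[2],s[1]-s[3]);x,y=(s[:2]+s[2:])/2
    if L>17 and 355<x<470 and 100<y<190: print("P",s.round(1),ang(s,122))
    if L>22 and 100<x<190 and 150<y<240: print("R",s.round(),ang(s,70)[1])
roi=np.zeros(S.shape,bool);roi[166:196,246:275]=1
yy,xx=np.nonzero((S<90)&(V>150)&roi);e=cv2.fitEllipse(np.c_[xx,yy].astype(np.float32));print("ring px",len(xx),e,ray(K,W,[xx.mean(),yy.mean()],89))
hs,m=lid(im,K,W);c=biggest(m,(248,181)).reshape(-1,2);p=ray(K,W,c,89).astype(np.float32);print("lid",cv2.fitEllipse(p),cv2.boundingRect(c))
cv2.imwrite("pics/w4c.png",np.hstack([cv2.resize(im[140:220,210:290],(400,400),interpolation=cv2.INTER_CUBIC),cv2.resize(im[110:190,400:480],(400,400),interpolation=cv2.INTER_CUBIC)]))
E
```

```text
P [371.8 116.1 424.5 120.5] ([[468.2, 22.9], [477.9, 65.3]], np.float64(77.2))
P [438.1 173.5 445.3 148. ] ([[524.5, 78.2], [503.1, 83.2]], np.float64(166.9))
R [103. 183. 124. 237.] 5.0
P [459.1 150.5 452.  174.4] ([[506.9, 94.8], [527.0, 90.1]], np.float64(-13.2))
P [364.7 108.2 354.2 173.1] ([[461.2, 17.3], [513.9, 6.9]], np.float64(-11.2))
P [406.9 111.  365.6 109. ] ([[468.2, 51.0], [461.9, 18.0]], np.float64(-100.9))
P [460.8 142.1 430.7 137.4] ([[500.0, 95.8], [492.4, 70.9]], np.float64(-106.9))
R [145. 201. 138. 174.] 179.9
R [158. 160. 119. 170.] -84.7
P [378.6 176.1 362.2 166.3] ([[519.6, 27.6], [508.8, 13.9]], np.float64(-128.1))
R [162. 172. 173. 208.] 4.5
R [177. 211. 162. 164.] -174.8
R [167. 226. 148. 171.] -175.4
P [441.2 141.2 430.8 176. ] ([[496.8, 79.6], [525.9, 72.1]], np.float64(-14.4))
P [453.1 180.6 463.7 145.4] ([[532.8, 91.4], [503.1, 98.4]], np.float64(166.7))
P [429.4 178.9 379.3 176.2] ([[528.3, 71.0], [519.7, 28.2]], np.float64(-101.3))
P [434.4 179.3 452.  180.2] ([[529.2, 75.3], [532.3, 90.4]], np.float64(78.7))
R [121. 163. 164. 153.] 94.3
P [390.  119.5 380.  174.3] ([[473.0, 37.5], [518.1, 28.8]], np.float64(-10.9))
R [167. 154. 185. 212.] 4.7
ring px 179 ((259.9028015136719, 180.59632873535156), (22.192277908325195, 25.8697452545166), 27.69034194946289) [[517.3287 -73.8471]]
lid ((516.3577270507812, -87.00151062011719), (58.114158630371094, 61.393272399902344), 71.9223861694336) (217, 146, 61, 65)
```

View pics/w4c.png

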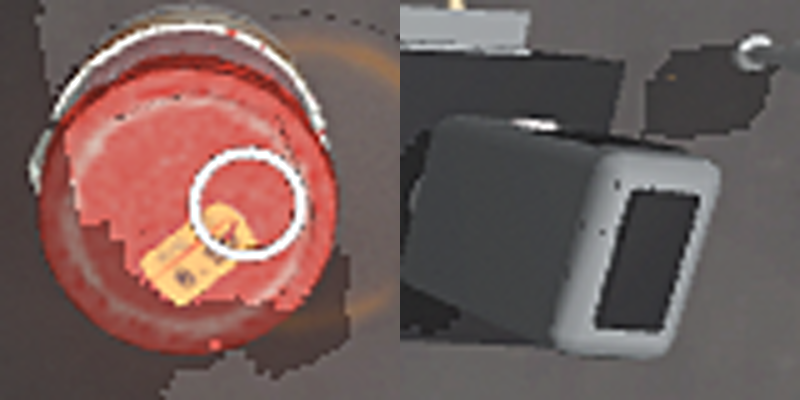

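The crop shows the ring centre at crop (248,205) and the lid's top face at about (187,212), so the tag points to about -86° against the reader's -85°. The handle's top face is centred at about (637,256), with its long side at about -12° in the world.

>>> {"op": "drive_tool", "data": {"steps": [[100, 0.75, 4.17, 0, 0, 0, 0], [100, 0.75, 4.17, 0, 0, 0, 0], [100, 0.75, 4.18, 0, 0, 0, 0], [100, 0.75, 4.18, 0, 0, 0, 0.06], [100, 0, 0, 3, 0, 0, 0], [100, 0, 0, 3, 0, 0, 0], [100, 0, 0, 0, 0, 0, 0], [100, 0, 0, 0, 0, 0, 0]]}}

```text
time_s: 7.5
tcp_pos: [514.6, 84.9, 174.6]
ee_rot: [-0.0, 0.103, 0.995, -0.0]
wrist_force: [0.2, 1.1, -0.0]
gripper_width: 1.001
gripper_force: 0.0
```

```bash
python3 - <<'E'
from h import *
print(T())
E
```

```text
[[ -0.9789   0.2042  -0.0008 514.6218]
 [  0.2042   0.9789  -0.0002  84.9416]
 [  0.0007  -0.0004  -1.     174.5975]
 [  0.       0.       0.       1.    ]]
```

>>> {"op": "drive_tool", "data": {"steps": [[100, 0, 0, 3.5, 0, 0, 0], [100, 0, 0, 3.5, 0, 0, 0], [100, 0, 0, 2.1, 0, 0, 0], [100, 0, 0, 1, 0, 0, 0], [100, 0, 0, 0, 0, 0, 0], [50, 0, 0, 0, 0, 0, 0], [20, 0, 0, 0, 0, 0, 0], [10, 0, 0, 0, 0, 0, 0], [10, 0, 0, 0, 0, 0, 0], [10, 0, 0, 0, 0, 0, 0], [10, 0, 0, 0, 0, 0, 0], [10, 0, 0, 0, 0, 0, 0]]}}

```text
time_s: 8.7
tcp_pos: [515.1, 85.4, 74.0]
ee_rot: [0.0, 0.103, 0.995, 0.0]
wrist_force: [-1.4, 0.3, 6.7]
gripper_width: 0.248
gripper_force: 58.9
```

```bash
python3 - <<'E'
from h import *
s=env.state();print(T(),s["wrist_force"],s["ft_torque"],s["gripper_width"])
E
```

```text
[[ -0.9787   0.2052   0.001  515.1489]
 [  0.2052   0.9787   0.0003  85.4192]
 [ -0.0009   0.0005  -1.      73.9795]
 [  0.       0.       0.       1.    ]] [-1.4265  0.2914  6.6986] [-0.0783  0.2599  0.0221] 0.24842712378903198
```

>>> {"op": "drive_tool", "data": {"steps": [[10, 0, 0, -1.5, 0, 0, 0], [10, 0, 0, -2.5, 0, 0, 0], [10, 0, 0, -3, 0, 0, 0], [10, 0, 0, -3, 0, 0, 0], [10, 0, 0, -3, 0, 0, 0], [10, 0, 0, -1, 0, 0, 0], [10, 0, 0, 0, 0, 0, 0], [10, 0, 0, 0, 0, 0, 0], [10, -0.7, -3, 0, 0, 0, 0], [10, -0.7, -3.14, 0, 0, 0, 0], [10, -0.7, -3.15, 0, 0, 0, 0], [10, -0.7, -3.15, 0, 0, 0, 0], [10, -0.71, -3.14, 0, 0, 0, 0], [10, 0, 0, 1.3, 0, 0, 0], [10, 0, 0, 1.3, 0, 0, 0], [10, 0, 0, 0, 0, 0, 0], [10, 0, 0, 0, 0, 0, 0]]}}

```text
time_s: 10.4
tcp_pos: [516.4, -73.1, 186.3]
ee_rot: [-0.001, 0.102, 0.995, 0.0]
wrist_force: [0.7, -0.6, -1.3]
gripper_width: 0.254
gripper_force: 59.0
```

```bash
python3 - <<'E'
from h import *
s=env.state();print(T(),s["wrist_force"],s["ft_torque"],s["gripper_width"])
im,K,W=snap("wrist");a=cv2.resize(im[120:320,160:360],(400,400),interpolation=cv2.INTER_CUBIC)
im2,K2,W2=snap("scene");b=cv2.resize(im2[110:230,235:355],(400,400),interpolation=cv2.INTER_CUBIC)
cv2.imwrite("pics/w5.png",np.hstack([a,b]))
E
```

```text
[[ -0.9791   0.2033  -0.0023 516.4121]
 [  0.2033   0.9791   0.0006 -73.0681]
 [  0.0023   0.0001  -1.     186.2573]
 [  0.       0.       0.       1.    ]] [ 0.6694 -0.5751 -1.2738] [0.0077 0.0098 0.0188] 0.2543417241492025
```

View pics/w5.png

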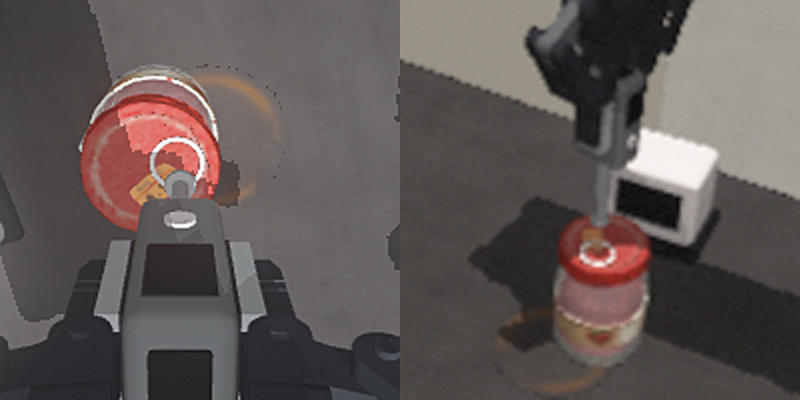

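The picture's left half shows the foot disc at crop (180,186), i.e. pixel (250,213), and the ring centred at crop (178,161), i.e. pixel (249,200.5). The right half shows the foot hovering over the lid with the ring just in front. The view budget is used up, so from here I work by numbers.

```bash
python3 - <<'E'
from h import *
im,K,W=snap("wrist");M=T()
print("ring",ray(K,W,(249,200.5),89))
for z in (117,119): print("foot",z,ray(K,W,(250,213),z), M[:2,3]+M[:2,2]*69)
im2,K2,W2=snap("scene")
r=ray(K2,W2,(235+600*0.3-120,110+254*.3),89); print("scene ring",r)
print("scene foot z117",ray(K2,W2,(235+600*.3-120,110+222*.3),117))
def pr(K,W,p):
    q=K@(np.linalg.inv(W)@[*p,1])[:3];return q[:2]/q[2]
print(pr(K,W,(*(M[:2,3]+M[:2,2]*69),117)),pr(K2,W2,(*M[:2,3],117)))
# ring in scene/wrist by mask
hsv=cv2.cvtColor(im,cv2.COLOR_BGR2HSV)
roi=np.zeros(hsv.shape[:2],bool);roi[186:203,234:264]=1
yy,xx=np.nonzero((hsv[...,1]<90)&(hsv[...,2]>150)&roi);print(len(xx),xx.min(),xx.max(),yy.min())
E
```

```text
ring [[518.452  -75.0725]]
foot 117 [[519.1338 -74.3605]] [517.4022 -73.6523]
foot 119 [[518.3876 -74.2058]] [517.4022 -73.6523]
scene ring [[514.6218 -73.2219]]
scene foot z117 [[515.9352 -72.0472]]
[250.4562 210.7007] [294.7438 175.9266]
142 235 263 186
```

>>> {"op": "drive_tool", "data": {"steps": [[10, 0, 0, 1, 0, 0, 0], [10, 0, 0, 0.8, 0, 0, 0], [10, 0, 0, 0.4, 0, 0, 0], [10, 0, 0, 0, 0, 0, 0], [10, 0, 0, 0, 0, 0, 0], [10, 0, 0, 0, 0, 0, 0]]}}

```text
time_s: 11.2
tcp_pos: [517.2, -74.5, 165.5]
ee_rot: [0.0, 0.103, 0.995, 0.0]
wrist_force: [0.4, 0.4, -0.6]
gripper_width: 0.248
gripper_force: 59.0
```

>>> {"op": "drive_tool", "data": {"steps": [[10, 0, 0, 0.3, 0, 0, 0], [10, 0, 0, 0, 0, 0, 0], [10, 0, 0, 0, 0, 0, 0]]}}

```text
time_s: 11.5
tcp_pos: [517.0, -74.5, 162.3]
ee_rot: [-0.0, 0.103, 0.995, -0.0]
wrist_force: [0.1, -1.0, -1.4]
gripper_width: 0.251
gripper_force: 59.0
```

>>> {"op": "drive_tool", "data": {"steps": [[10, 0, 0, 0.2, 0, 0, 0], [10, 0, 0, 0, 0, 0, 0], [10, 0, 0, 0, 0, 0, 0]]}}

```text
time_s: 11.8
tcp_pos: [517.0, -74.4, 160.2]
ee_rot: [-0.0, 0.103, 0.995, -0.0]
wrist_force: [0.5, -0.0, -0.8]
gripper_width: 0.248
gripper_force: 59.0
```

>>> {"op": "drive_tool", "data": {"steps": [[10, 0, 0, 0.2, 0, 0, 0], [10, 0, 0, 0, 0, 0, 0], [10, 0, 0, 0, 0, 0, 0]]}}

```text
time_s: 12.1
tcp_pos: [517.0, -74.5, 158.3]
ee_rot: [-0.0, 0.103, 0.995, -0.0]
wrist_force: [0.2, -0.5, -1.1]
gripper_width: 0.251
gripper_force: 59.0
```

>>> {"op": "drive_tool", "data": {"steps": [[10, 0, 0, 0.2, 0, 0, 0], [10, 0, 0, 0, 0, 0, 0], [10, 0, 0, 0, 0, 0, 0]]}}

```text
time_s: 12.4
tcp_pos: [517.1, -74.4, 156.4]
ee_rot: [0.0, 0.103, 0.995, 0.0]
wrist_force: [0.8, -0.3, 0.3]
gripper_width: 0.252
gripper_force: 59.1
```

>>> {"op": "drive_tool", "data": {"steps": [[10, 0, 0, 0.2, 0, 0, 0], [10, 0, 0, 0, 0, 0, 0], [10, 0, 0, 0, 0, 0, 0]]}}

```text
time_s: 12.7
tcp_pos: [517.1, -74.5, 154.3]
ee_rot: [0.0, 0.103, 0.995, 0.0]
wrist_force: [-0.6, 0.8, -0.3]
gripper_width: 0.252
gripper_force: 59.2
```

```bash
python3 - <<'E'
from h import *
f=[];z=[]
for i in range(10):
    viewer.snapshot("wrist");s=env.state();f.append(s["wrist_force"]);z.append(s["tcp_pos"])
print(np.mean(f,0),np.std(f,0),np.mean(z,0))
E
```

```text
[ 0.1841 -0.1984  0.8412] [0.6823 0.3435 0.4034] [517.1284 -74.4697 154.3627]
```

>>> {"op": "drive_tool", "data": {"steps": [[10, 0, 0, 0.1, 0, 0, 0], [10, 0, 0, 0.08, 0, 0, 0], [10, 0, 0, 0, 0, 0, 0], [10, 0, 0, 0, 0, 0, 0], [10, 0, 0, 0, 0, 0, 0]]}}

```text
time_s: 13.7
tcp_pos: [517.1, -74.4, 152.5]
ee_rot: [0.0, 0.103, 0.995, 0.0]
wrist_force: [0.6, 0.5, 2.4]
gripper_width: 0.25
gripper_force: 59.2
```

```bash
python3 - <<'E'
from h import *
f=[];z=[]
for i in range(12):
    im,K,W=snap("wrist");s=env.state();f.append(s["wrist_force"]);z.append(s["tcp_pos"])
print(np.mean(f,0),np.mean(z,0),s["gripper_width"],s["time_s"])
h,m=lid(im,K,W);u=K@(np.linalg.inv(W)@[518.5,-87,89,1])[:3];u=u[:2]/u[2]
wh=(h[...,1]<90)&(h[...,2]>150);x0,y0=255,185
u2=K@(np.linalg.inv(W)@[517.8,-74.5,89,1])[:3];u2=u2[:2]/u2[2];print("exp lid,ring px",u,u2)
c=biggest(m,u).reshape(-1,2);print("lid far/left/right",cv2.boundingRect(c),ray(K,W,[(c[:,0].min(),u[1]),(c[:,0].max(),u[1])],89))
x,y=u2.astype(int);sub=wh[y-22:y+14,x-20:x+20]
for r in sub: print("".join("#" if v else "." for v in r))
E
```

```text
[ 0.5032 -0.2802  1.2525] [517.0967 -74.4606 152.5378] 0.25101810291784754 14.3
exp lid,ring px [234.2426 218.7145] [250.7834 214.5709]
lid far/left/right (195, 169, 80, 79) [[ 512.6272 -115.0942]
 [ 524.4475  -58.5485]]
..............########...............###
...............#..######..............##
...................######.............##
....................#######............#
.......................#####............
.........................###............
..........................###...........
..........................####..........
...............##########..####.........
.............###############.###........
...........####################.........
..........#######.......########.##.....
........######............##########....
........#####...............########....
.......####..................######.....
......####.........##.........######....
......####.........##...#......######...
.....####.......##########.....######...
.....###.......############.....#####...
....####......##############....#####...
....####.....###############.....####...
....####....######..#.######.....####...
....###.....#####..###.#####.....####...
....###.....####..#####.#####....####...
....####....####..#####.#####....####...
....####....####..#.#.#.####.....####...
....####....################....####....
.....#######...#...........#########....
........................................
......................................#.
......................................#.
........................................
.......................................#
#.................###..#................
..............############..............
............################............
```

The foot disc sits concentric in the ring, and the contact force is about 2.3 N, which means about 6 mm of spring travel. Handing in.

```bash
python3 -c "
from station import env
print(env.close_job())"
```

```text
the job is handed in; nothing more can be done
None
```

The job is handed in, and no verdict came back: the jar's tag faces the reader to within about 3° by my measurements, and the robot holds the probe upright with its foot centred in the ring, sprung in about 6 mm (estimated from the roughly 2.3 N on the wrist sensor).

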